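# Open the pressure cap of a sanitiser tank

## Task

The stockroom's steel sanitiser tank is due for a refill: turn its winged pressure cap anticlockwise, without pressing, to the first stop and keep it lightly against that stop for two seconds so that the pressure can escape. Then press the cap down just enough to clear the stop and turn it on anticlockwise until it comes free, lift it off and set it down gently, wing up, on the floor of the grey drip tray. Do not force the cap against the stop, do not crush its seal by pressing too hard, and leave the other things on the bench where they are.

Things in the scene. Friction and masses are not known exactly. Their poses are not given: they have to be found in the camera images.
- tank: upright stainless pressure tank, 170 across (foot 190), fixed to the bench, filler neck in the middle of its domed top, 224 high with the cap on. Origin: on the neck's axis at bench height, z up; x runs through the two notches of the neck's flange. Small fittings (gauge, air valve, outlet) on its shoulder stay below z = 205
- neck (a point): middle of the neck's flat top seat, 186 above the bench; axes as the tank's. Flange radius 26, underside at 183. The cap comes free where its x axis lies along this x axis (within 0.1 rad); an end stop 0.1 rad farther anticlockwise marks it, the spring lifts the cap about 2 mm and it then comes off freely
- stops: the two first-stop lugs, 3 deep, bent down under the flange and hidden by the cap. This pose has the tank's origin and axes and does not tell the lugs' angle, which differs from tank to tank and must be felt: the cap meets them when its x axis is 0.75 to 1.2 rad clockwise of the tank's. Met squarely they do not give; more than 20 N on them counts as forcing
- cap: black plastic bayonet cap, 65 across, 44 high, about 110 g. Origin: centre of its underside, 180 above the bench when seated, z up, x along the wing. At the start it is 1.33 to 1.45 rad clockwise of the tank's x axis, 0.15 to 0.7 rad short of the first stop. Friction in turning: 0.05 to 0.2 N m. Two tabs under the rim at +x and -x, 3 thick, hook under the flange
- cap_wing (a point): middle of the cap's upright wing grip, 32 above the cap's origin: a flat bar 50 long (cap x), 10 thick (cap y), 24 high, standing on the cap's flat roof (roof 20, wing top 44 above the origin). Pressed down 3 mm the tabs clear the stop lugs, 5 mm is the most; past the stop the cap must stay pressed for about 0.55 rad
- seal: sprung rubber seal, 38 across, 4 thick, inside the cap, pressed on the neck's seat. Origin: centre of its underside. The spring pushes the cap up with 6 N as seated, about 13.5 N when pressed down 3 mm and 18.5 N at 5 mm, where it bottoms; more than 22 N between seal and seat crushes it
- tray: shallow open grey plastic drip tray, 210 (x) x 160 (y) x 32 high, walls and floor 4 thick, fixed to the bench beside the tank. Origin: centre of its underside
- wrench: bystander: a steel open-ended wrench, 170 long, lying on the bench between tank and tray; origin: centre of its underside
- nozzle: bystander: a brass spray nozzle, 26 across and 42 high, standing between tank and tray, farther from the robot than the wrench; origin: centre of its underside
- funnel: bystander: a white plastic funnel standing mouth down, 90 across, 85 high; origin: centre of its underside
- spray_bottle: bystander: a white bottle, 72 across, 190 high; origin: centre of its underside
- tape_roll: bystander: a roll of packing tape lying flat, 100 across, 48 high; origin: centre of its underside
- beaker: bystander: a clear measuring beaker, 84 across, 85 high; origin: centre of its underside
- carton: bystander: a small closed cardboard carton 110 x 80 x 70; origin: centre of its underside

How it is judged (in metres and radians):
On the way, in this order (a step that is already met when the one before it is completed fails the run):
1. the cap rests against the first stop, not pressed down (seal under 9 N), for 1.2 s, so that the pressure escapes (contact force between cap and stops above 0.4 N and contact force between seal and tank below 9 N and z of cap in the frame of tank above 0.1785 m), for 1.2 s.
2. the cap has come free and is lifted at least 25 mm clear of the neck (z of cap in the frame of tank above 0.205 m), for 0.1 s.
At the end, for the whole second after the job is handed in: the cap stands wing up (within 0.1 rad) and at rest, flat on the floor of the drip tray, its origin within 75 mm (x) and 50 mm (y) of the tray's middle and less than 8 mm above the tray's underside (x of cap in the frame of tray between -0.075 and 0.075 m and y of cap in the frame of tray between -0.05 and 0.05 m and z of cap in the frame of tray between 0 and 0.008 m and angle between cap's own z axis and vertical below 0.1 rad and linear speed of cap below 0.01 m/s); the robot touches nothing.
It fails at once if the cap is forced against the first stop (more than 20 N) (contact force between cap and stops above 20 N).
It fails at once if the seal is crushed (more than 22 N on its seat) (contact force between seal and tank above 22 N).
It fails at once if the cap is dropped or slammed into the tray (faster than 0.3 m/s within 20 mm of its floor, or more than 50 N) (contact force between cap and tray above 50 N or (linear speed of cap above 0.3 m/s and z of cap in the frame of tray below 0.024 m and x of cap in the frame of tray between -0.1 and 0.1 m and y of cap in the frame of tray between -0.076 and 0.076 m)).
It fails at once if a bystander is moved by more than 30 mm (distance of any of wrench, nozzle, funnel, spray_bottle, tape_roll, beaker, carton from where it was at the start of the episode above 0.03 m).
It also fails if it takes over 72 s, if anything falls off the work surface, if the arm or the gripper's body presses on something with over 40 N, if the wrist force passes 120 N, or if a joint passes its speed limit or range.

## Robot

A 6-joint arm with a two-finger parallel gripper is mounted at the origin on the work surface. World frame = base frame: x ahead of the robot, y to its left, z up, the work surface at z = 0. Lengths are in m, angles in degrees, forces in N, time in s.
With the tool pointing down it reaches from about 0.35 to 0.875 m from the base axis. Payload 4.2 kg.
Tool frame: the origin (TCP) lies on the centre line of the jaws, within the pads' length; the fingertips stand 25 mm ahead of it and the grasp point (between the pads) lies 6 mm ahead of it; z points along the fingers, y is the line along which they close (so a half turn about z gives the same grasp; the last joint's range is limited). The gripper opens to 87 mm and grips with 3 to 60 N. Pads are 19 mm wide; open, the fingers measure 117 mm over their backs; the gripper's body (75 mm by 190 mm) begins 51 mm behind the grasp point.
Start: joints at [91.765, 22.042, 0.453, 0, -68.411, -14.817], TCP at [0.141, 0.609, 0.248] pointing down, gripper open.
Joint ranges: [-179.83, 179.83], [-69.29, 118.12], [-61.27, 80.66], [-181.25, 117.63], [-171.15, -9.14], [-177.46, 177.46]. Speed limits (degrees/s): [159.86, 159.86, 180, 180, 180, 180].

## Interface

Orientations are given as a 3x3 rotation matrix whose columns are the frame's x, y, z axes.
In Python, from station import r gives the robot as it stands.
- The arm moves only by the tool move_arm, never from a script. Its argument "series" is a list of rows, each an object with "grip": the opening, from 0 (shut) to 1 (fully open); "xyz": the shift along the tool's x, y, z in mm, a list of three; "angular": the turn, a rotation vector about the tool's x, y, z in rad, a list of three. A call has 1 to 10 rows; each row is the pose to reach, as a shift and turn from the pose commanded when the call began, along the tool's axes at that moment; what a row does not reach only later rows make up. A row lasts 1/10 s, in which the tool goes at most 50 mm and 8.59 degrees, less where a joint would pass 70% of its speed; a pose out of reach is approached as far as the arm can. A call with a gripper value outside its range is refused whole. The fingers move at their own pace and stop on an object; the grip force is fixed at half the most. Time passes only in rows, so rows that repeat a pose let the fingers close. It gives the time, the measured TCP pose, the force, the opening and the grip force at its end, in the units of the state.
- r.sense(): the state, without advancing time (a new reading comes with each control period).
- r.capture(name): name is "scene" or "top"; returns a dict with "img" (400x640x3 uint8, red, green, blue), "camera_matrix" (3x3 intrinsics, pixels), "rvec" (rotation vector, rad) and "tvec" (3), from world to camera coordinates, as OpenCV has them. Camera axes: x right, y down, z forward; pixel columns grow to the right and rows downward; lengths in m; the calibration is good to about 2 mm. A picture is of the moment at which its call begins. There is no depth.
- r.finish_job(): hands the job in; it is judged then, once.
The state is a dict: "time_s": time; "joints": joint angles; "joint_velocities": joint speeds; "effort": joint torques, N m; "tcp_pos": TCP position; "ee_rot": TCP orientation; "wrist_force": force on the tool from outside, world axes, zero at the start; "moment": the same for the moment, N m; "gripper_width": opening from 0.0 (shut) to 1.0 (fully open); "gripper_force": force on a finger pad.
Only numpy, scipy, OpenCV 4.12 (cv2) and the standard library are available. Lean on these libraries where they do the work, as an engineer would, in place of code of your own. Each camera call takes 0.05 s, during which the arm holds its last target. There are 200 camera calls.

## Working session

There is one attempt and no reset: what is moved stays moved. The work goes in short steps, Python scripts to look and compute and a tool call to move; the robot and the scene stay as the last step left them, time stands still between calls to the robot, and variables do not carry over. Pictures are saved under pics/ and viewed, at most 10 in all, crops included, and the job is handed in when it is done.

Besides the shell and the picture viewer there is one more tool, called after "Emit:" as a command line: name --argument value ..., lists and objects as JSON in quotes. move_arm: Moves the arm, as the interface text tells. Its arguments: {"type":"object","properties":{"series":{"type":"array"}},"required":["series"]}

```bash
mkdir -p pics; python3 - <<'E'
from station import r
import cv2
for n in("scene","top"):
    c=r.capture(n);cv2.imwrite(f"pics/{n}0.png",c["img"][:,:,::-1])
    R=cv2.Rodrigues(c["rvec"])[0];print(n,c["camera_matrix"].tolist(),(-R.T@c["tvec"].reshape(3)).round(3),R.round(3).tolist())
s=r.sense();print(s)
E
```

```text
scene [[452.7922067406541, 0.0, 314.74174625476917], [0.0, 452.7922067406541, 201.97156584866585], [0.0, 0.0, 1.0]] [1.298 0.104 1.073] [[-0.147, 0.989, -0.0], [0.767, 0.114, -0.631], [-0.624, -0.093, -0.776]]
top [[400.8448753660778, 0.0, 317.01447207957847], [0.0, 400.8448753660778, 198.8785584194537], [0.0, 0.0, 1.0]] [0.43  0.006 1.386] [[0.024, -1.0, 0.002], [-0.996, -0.024, -0.082], [0.082, -0.0, -0.997]]
{'time_s': 0.1, 'joints': array([ 9.17650902e+01,  2.20861229e+01,  3.86030865e-01, -2.58341973e-02,
       -6.84123848e+01, -1.48170379e+01]), 'joint_velocities': array([ 0.04991613, -0.02453785,  0.1876428 ,  0.14242127, -0.02306974,
        0.11158795]), 'effort': array([-5.76794446e-04, -3.91691458e+01,  1.87934625e+01,  4.23196837e+00,
        1.34052912e-02, -7.86307442e-05]), 'tcp_pos': array([0.14101023, 0.60836304, 0.24655929]), 'ee_rot': array([[ 9.74128157e-01, -2.25996029e-01, -3.58599986e-04],
       [-2.25996293e-01, -9.74126160e-01, -1.97503685e-03],
       [ 9.70288583e-05,  2.00498127e-03, -9.99997985e-01]]), 'wrist_force': array([ 0.7017281 ,  0.04494434, -1.02613658]), 'moment': array([ 0.02014248, -0.00250001, -0.04519765]), 'gripper_force': 0.0, 'gripper_width': 0.999637647428229}
```

View pics/scene0.png

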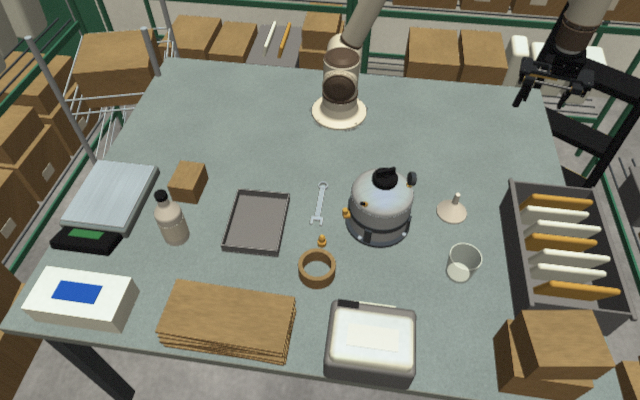

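View pics/top0.png

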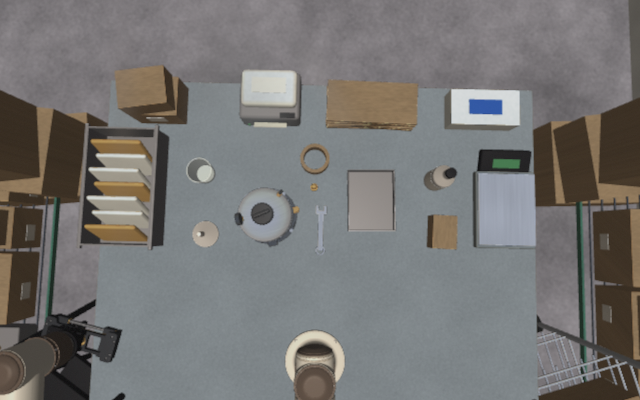

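The scene view shows the cap at about (385,178). In the top view the cap is at (262,213), the tray at (371,200), the nozzle at (314,188) and the wrench at (321,230). I'll enlarge the cap and measure it.

```bash
cat > h.py <<'E'
from station import r
import cv2, numpy as np
def ray(c,uv,z):
    R=cv2.Rodrigues(c["rvec"])[0];C=-R.T@np.reshape(c["tvec"],3)
    p=cv2.undistortPoints(np.float64([[uv]]),c["camera_matrix"],None)[0,0]
    d=R.T@[*p,1];return C+d*(z-C[2])/d[2]
E
python3 - <<'E'
from h import *
t=r.capture("top");s=r.capture("scene")
a=cv2.resize(t["img"][180:246,228:302],None,fx=8,fy=8,interpolation=cv2.INTER_CUBIC)[:, :,::-1]
b=cv2.resize(s["img"][160:246,340:430],None,fx=6,fy=6,interpolation=cv2.INTER_CUBIC)[:, :,::-1]
cv2.imwrite("pics/capT.png",a);cv2.imwrite("pics/capS.png",b)
# cap in top: dark pixels near
def big(c,roi,th):
    x0,y0,x1,y1=roi;m=(c["img"][y0:y1,x0:x1].max(2)<th).astype(np.uint8)
    n,l,st,ce=cv2.connectedComponentsWithStats(m)
    i=1+st[1:,4].argmax();k=cv2.findContours((l==i).astype(np.uint8),0,1)[0][0]
    e=cv2.fitEllipse(k);return ce[i]+[x0,y0],st[i],(e[0][0]+x0,e[0][1]+y0),e[1:]
for th in(50,70,90):
    q=big(t,(245,195,282,232),th);print(q,ray(t,q[0],.2),ray(t,q[2],.2))
# tray centre from corners at rim z=.032
for uv in((348,170),(394,170),(348,231),(395,231)):print(ray(t,uv,.032).round(3))
g=t["img"][150:250,335:410].astype(int)
E
```

```text
Traceback (most recent call last):
ValueError: attempt to get argmax of an empty sequence
```

View pics/capT.png

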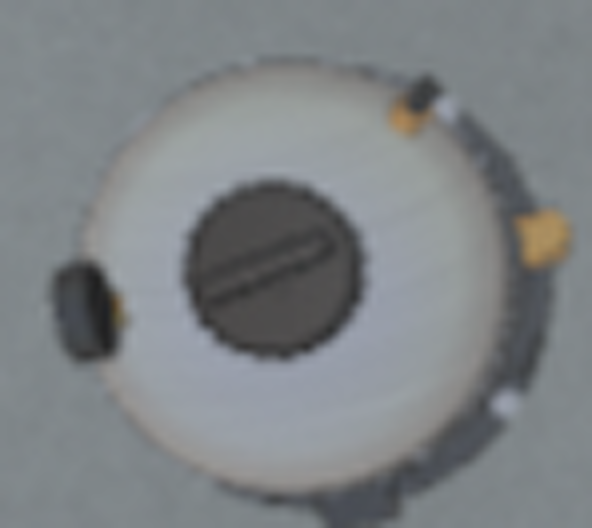

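View pics/capS.png

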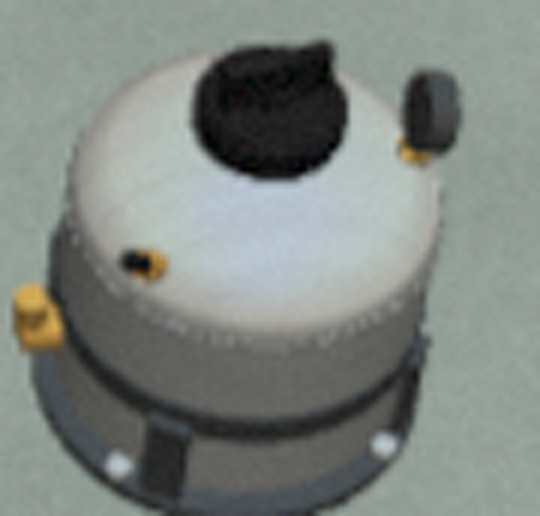

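In the 8x crop of the top view, the cap disc is centred at about (275,269), which is pixel (262.4,213.6). The wing runs from crop (205,293) to (333,240). The scene crop agrees.

```bash
python3 - <<'E'
from h import *
t=r.capture("top");s=r.capture("scene")
def px(x,y,x0,y0,f):return ((x+.5)/f-.5+x0,(y+.5)/f-.5+y0)
for th in(95,105,115):
    m=(t["img"][198:230,246:280].max(2)<th).astype(np.uint8)
    k=max(cv2.findContours(m,0,1)[0],key=len);(c,ax,_)=cv2.fitEllipse(k)
    print(th,c,ax,ray(t,(c[0]+246,c[1]+198),.2).round(4))
p=ray(t,px(205,293,228,180,8),.224);q=ray(t,px(333,240,228,180,8),.224);print(p,q,(p+q)/2,np.linalg.norm(p-q),np.degrees(np.arctan2(*(p-q)[1::-1])))
# scene: disc centre at z=.2, roughly crop (270,112)
print(ray(s,px(270,112,340,160,6),.2), ray(s,px(325,50,340,160,6),.224),ray(s,px(225,88,340,160,6),.224))
# tray by edges
g=t["img"].astype(int);m=(g[150:250,335:410,0]-g[150:250,335:410,2]>-2).astype(np.uint8)
k=max(cv2.findContours(m,0,1)[0],key=cv2.contourArea);c,wh,a=cv2.minAreaRect(k);print(c,wh,a,ray(t,(c[0]+335,c[1]+150),.02))
for uv in((348,170),(394,170),(348,231),(395,231),(314,188),(321,207),(321,253)):print(ray(t,uv,.032 if uv[0]>340 else .01).round(3))
E
```

```text
95 (15.736461639404297, 15.46373462677002) (20.829322814941406, 21.18397331237793) [0.4795 0.1676 0.2   ]
105 (15.742474555969238, 15.350024223327637) (21.116668701171875, 21.13861656188965) [0.4799 0.1676 0.2   ]
115 (15.799476623535156, 15.31217098236084) (21.279314041137695, 21.619548797607422) [0.48   0.1675 0.2   ]
[0.47003977 0.18883695 0.224     ] [0.49038269 0.14315785 0.224     ] [0.48021123 0.1659974  0.224     ] 0.050004145547299886 114.00552655696329
[0.49116076 0.16664524 0.2       ] [0.47396369 0.18642539 0.224     ] [0.50241325 0.14535389 0.224     ]
(35.999996185302734, 49.99999237060547) (47.99999237060547, 59.99999237060547) -0.0 [ 0.54226535 -0.17955128  0.02      ]
[ 0.642 -0.098  0.032]
[ 0.646 -0.255  0.032]
[ 0.435 -0.102  0.032]
[ 0.439 -0.26   0.032]
[0.58  0.016 0.01 ]
[ 0.515 -0.009  0.01 ]
[ 0.358 -0.013  0.01 ]
```

Emit:
move_arm --series '[{"grip":1,"xyz":[0,0,-50],"angular":[0,0,0]},{"grip":1,"xyz":[0,0,-85],"angular":[0,0,0]},{"grip":1,"xyz":[36,29,-85],"angular":[0,0,0.08]},{"grip":1,"xyz":[72,59,-85],"angular":[0,0,0.15]},{"grip":1,"xyz":[108,88,-85],"angular":[0,0,0.23]},{"grip":1,"xyz":[143,118,-85],"angular":[0,0,0.31]},{"grip":1,"xyz":[179,147,-85],"angular":[0,0,0.39]},{"grip":1,"xyz":[215,176,-85],"angular":[0,0,0.46]},{"grip":1,"xyz":[251,206,-85],"angular":[0,0,0.54]},{"grip":1,"xyz":[287,235,-85],"angular":[0,0,0.62]}]'

```text
time_s: 1.3
tcp_pos: [0.3683, 0.3133, 0.3329]
ee_rot: [[0.66, -0.752, 0.0], [-0.752, -0.66, 0.001], [-0.0, -0.001, -1.0]]
wrist_force: [0.9, -0.2, 0.6]
gripper_width: 1.0
gripper_force: 0.0
```

```bash
cat >> h.py <<'E'
def go(xyz,yaw):
    "shift (tool mm) and turn about tool z (rad) from measured pose to a world TCP xyz, tool-x yaw (deg)"
    s=r.sense();R=s["ee_rot"];y=np.degrees(np.arctan2(R[1,0],R[0,0]))
    print("t",round(s["time_s"],2),"tcp",s["tcp_pos"].round(4),"yaw",y.round(2),"z",R[:,2].round(4),"j",s["joints"].round(1),"F",s["wrist_force"].round(2),"M",s["moment"].round(3),"g",round(s["gripper_width"],3),s["gripper_force"])
    if xyz is not None: print("shift",(R.T@(np.array(xyz)-s["tcp_pos"])*1e3).round(1),"turn",round(np.radians((y-yaw+180)%360-180),3))
E
python3 -c "
from h import *
go([.480,.167,.33],-66)"
```

```text
t 1.3 tcp [0.3683 0.3133 0.3329] yaw -48.73 z [ 4.e-04  6.e-04 -1.e+00] j [ 59.7   4.9 -10.    0.  -75.  -18.4] F [ 0.94 -0.22  0.62] M [ 0.135 -0.077 -0.03 ] g 1.0 0.0
shift [183.7  12.5   2.8] turn 0.301
```

Emit:
move_arm --series '[{"grip":1,"xyz":[46,3,0],"angular":[0,0,0.075]},{"grip":1,"xyz":[92,6,0],"angular":[0,0,0.15]},{"grip":1,"xyz":[138,9,2],"angular":[0,0,0.225]},{"grip":1,"xyz":[184,12,3],"angular":[0,0,0.3]},{"grip":1,"xyz":[184,12,20],"angular":[0,0,0.3]},{"grip":1,"xyz":[184,12,40],"angular":[0,0,0.3]},{"grip":1,"xyz":[184,12,40],"angular":[0,0,0.3]},{"grip":1,"xyz":[184,12,40],"angular":[0,0,0.3]}]'

```text
time_s: 2.1
tcp_pos: [0.4805, 0.1692, 0.2929]
ee_rot: [[0.411, -0.912, 0.0], [-0.912, -0.411, -0.001], [0.001, 0.0, -1.0]]
wrist_force: [0.0, -0.5, 0.2]
gripper_width: 1.003
gripper_force: 0.0
```

```bash
python3 - <<'E'
from h import *
go([.480,.167,.222],-66)
s=r.capture("scene")
cv2.imwrite("pics/s2.png",cv2.resize(s["img"][110:230,310:460],None,fx=5,fy=5,interpolation=cv2.INTER_CUBIC)[:,:,::-1])
E
```

```text
t 2.1 tcp [0.4805 0.1692 0.2929] yaw -65.74 z [ 2.e-04 -6.e-04 -1.e+00] j [ 37.7   8.9 -11.1   0.  -70.  -13.5] F [ 0.04 -0.48  0.16] M [ 0.146 -0.071  0.03 ] g 1.003 0.0
shift [ 1.7  1.4 70.9] turn 0.005
```

View pics/s2.png

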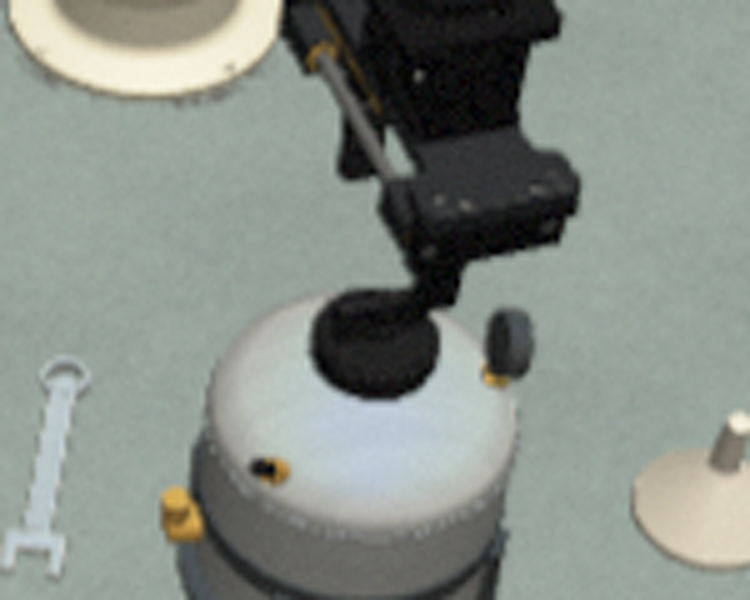

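```bash
python3 - <<'E'
from h import *
s=r.capture("scene");q=r.sense();R=q["ee_rot"];p=q["tcp_pos"]
def pr(P):
    u=cv2.projectPoints(np.float64([P]),s["rvec"],s["tvec"],s["camera_matrix"],None)[0][0,0];return ((u-[310,110])*5).round()
for y in(-.0435,-.0585,.0435,.0585):print(y,pr(p+R@[0,y,.025]))
w=R[:,0]*.025
c=np.array([.480,.167,.0])
for P in(c+[0,0,.2],c+[0,0,.224]+w,c+[0,0,.224]-w,c+[0,.0325,.2],c-[0,.0325,-.2],c+[.0325,0,.18],c+[-.0325,0,.2]):print(pr(P))
E
```

```text
-0.0435 [430. 295.]
-0.0585 [442. 317.]
0.0435 [365. 176.]
0.0585 [354. 156.]
[375. 326.]
[335. 304.]
[426. 284.]
[437. 332.]
[312. 319.]
[367. 397.]
[378. 281.]
```

Emit:
move_arm --series '[{"grip":1,"xyz":[2,1,25],"angular":[0,0,0]},{"grip":1,"xyz":[2,1,45],"angular":[0,0,0]},{"grip":1,"xyz":[2,1,58],"angular":[0,0,0]},{"grip":1,"xyz":[2,1,63],"angular":[0,0,0]},{"grip":1,"xyz":[2,1,63],"angular":[0,0,0]},{"grip":1,"xyz":[2,1,63],"angular":[0,0,0]}]'

```text
time_s: 2.8
tcp_pos: [0.4809, 0.1675, 0.2308]
ee_rot: [[0.411, -0.912, 0.002], [-0.912, -0.411, 0.001], [-0.0, -0.002, -1.0]]
wrist_force: [-0.1, -0.5, 0.7]
gripper_width: 1.001
gripper_force: 0.0
```

```bash
python3 -c "
from h import *
go([.480,.167,.229],-66)"
```

```text
t 2.8 tcp [0.4809 0.1675 0.2308] yaw -65.72 z [ 0.0021  0.001  -1.    ] j [ 37.5  11.5 -17.1   0.  -61.3 -13.2] F [-0.13 -0.48  0.66] M [ 0.045 -0.069  0.028] g 1.001 0.0
shift [0.1 1.  1.8] turn 0.005
```

Emit:
move_arm --series '[{"grip":0.3,"xyz":[0,1,1],"angular":[0,0,0]},{"grip":0.3,"xyz":[0,1,1],"angular":[0,0,0]},{"grip":0.3,"xyz":[0,1,1],"angular":[0,0,0]},{"grip":0,"xyz":[0,1,1],"angular":[0,0,0]},{"grip":0,"xyz":[0,1,1],"angular":[0,0,0]},{"grip":0,"xyz":[0,1,1],"angular":[0,0,0]},{"grip":0,"xyz":[0,1,1],"angular":[0,0,0]},{"grip":0,"xyz":[0,1,1],"angular":[0,0,0]}]'

```text
time_s: 3.6
tcp_pos: [0.4794, 0.1665, 0.2285]
ee_rot: [[0.41, -0.912, -0.0], [-0.912, -0.41, -0.0], [0.0, 0.0, -1.0]]
wrist_force: [-0.6, -0.3, -1.0]
gripper_width: 0.353
gripper_force: 0.0
```

```bash
python3 -c "
from h import *
go([.480,.167,.229],-66)"
```

```text
t 3.6 tcp [0.4794 0.1665 0.2285] yaw -65.76 z [-1.e-04 -0.e+00 -1.e+00] j [ 37.5  11.5 -17.5  -0.  -61.1 -13.3] F [-0.64 -0.34 -0.98] M [ 0.098 -0.016 -0.018] g 0.353 0.0
shift [-0.2 -0.8 -0.5] turn 0.004
```

Emit:
move_arm --series '[{"grip":0,"xyz":[0,0,0],"angular":[0,0,0]},{"grip":0,"xyz":[0,0,0],"angular":[0,0,0]},{"grip":0,"xyz":[0,0,0],"angular":[0,0,0]},{"grip":0,"xyz":[0,0,0],"angular":[0,0,0]},{"grip":0,"xyz":[0,0,0],"angular":[0,0,0]}]'

```text
time_s: 4.1
tcp_pos: [0.4801, 0.1669, 0.2287]
ee_rot: [[0.411, -0.912, 0.002], [-0.912, -0.411, 0.001], [-0.0, -0.002, -1.0]]
wrist_force: [3.8, -0.0, -2.0]
gripper_width: 0.112
gripper_force: 29.9
```

```bash
python3 -c "
from h import *
go([.480,.167,.229],-66)"
```

```text
t 4.1 tcp [0.4801 0.1669 0.2287] yaw -65.75 z [ 1.7e-03  8.0e-04 -1.0e+00] j [ 37.5  11.5 -17.4   0.  -61.  -13.3] F [ 3.77 -0.03 -1.98] M [ 0.263 -1.089  0.082] g 0.112 29.937697649002075
shift [-0.1  0.  -0.3] turn 0.004
```

Emit:
move_arm --series '[{"grip":0,"xyz":[0,0,0],"angular":[0,0,-0.02]},{"grip":0,"xyz":[0,0,0],"angular":[0,0,-0.04]},{"grip":0,"xyz":[0,0,0],"angular":[0,0,-0.06]},{"grip":0,"xyz":[0,0,0],"angular":[0,0,-0.08]},{"grip":0,"xyz":[0,0,0],"angular":[0,0,-0.1]},{"grip":0,"xyz":[0,0,0],"angular":[0,0,-0.12]}]'

```text
time_s: 4.7
tcp_pos: [0.4792, 0.1666, 0.2286]
ee_rot: [[0.518, -0.855, -0.0], [-0.855, -0.518, 0.0], [-0.0, 0.0, -1.0]]
wrist_force: [1.0, 1.5, -0.6]
gripper_width: 0.111
gripper_force: 30.0
```

```bash
python3 -c "
from h import *
go([.480,.167,.229],-66)"
```

```text
t 4.7 tcp [0.4792 0.1666 0.2286] yaw -58.79 z [-4.e-04  1.e-04 -1.e+00] j [ 37.5  11.5 -17.5  -0.  -61.1  -6.3] F [ 0.99  1.52 -0.56] M [ 0.719 -0.321 -0.113] g 0.111 29.959890246391296
shift [ 0.1 -0.9 -0.4] turn 0.126
```

Emit:
move_arm --series '[{"grip":0,"xyz":[0,0,0],"angular":[0,0,-0.015]},{"grip":0,"xyz":[0,0,0],"angular":[0,0,-0.03]},{"grip":0,"xyz":[0,0,0],"angular":[0,0,-0.03]}]'

```text
time_s: 5.0
tcp_pos: [0.4791, 0.1665, 0.2286]
ee_rot: [[0.543, -0.84, -0.001], [-0.84, -0.543, -0.0], [-0.0, 0.001, -1.0]]
wrist_force: [0.1, 2.3, 0.4]
gripper_width: 0.113
gripper_force: 30.0
```

```bash
cat >> h.py <<'E'
def q():
    a=[r.sense() for _ in range(1)];s=a[0];R=s["ee_rot"]
    print("yaw",np.degrees(np.arctan2(R[1,0],R[0,0])).round(2),"tcp",s["tcp_pos"].round(4),"F",s["wrist_force"].round(1),"M",s["moment"].round(3),"g",round(s["gripper_width"],4),round(s["gripper_force"],1),"j6",s["effort"][5].round(3),"t",round(s["time_s"],2))
E
python3 -c "
from h import *
q()"
```

```text
yaw -57.14 tcp [0.4791 0.1665 0.2286] F [0.1 2.3 0.4] M [ 0.766 -0.004 -0.037] g 0.1125 30.0 j6 0.102 t 5.0
```

Emit:
move_arm --series '[{"grip":0,"xyz":[0,0,0],"angular":[0,0,-0.015]},{"grip":0,"xyz":[0,0,0],"angular":[0,0,-0.03]},{"grip":0,"xyz":[0,0,0],"angular":[0,0,-0.03]}]'

```text
time_s: 5.3
tcp_pos: [0.4791, 0.1664, 0.2286]
ee_rot: [[0.568, -0.823, -0.001], [-0.823, -0.568, -0.0], [-0.0, 0.001, -1.0]]
wrist_force: [-1.6, 2.4, 1.3]
gripper_width: 0.114
gripper_force: 30.0
```

```bash
python3 -c "
from h import *
q()"
```

```text
yaw -55.42 tcp [0.4791 0.1664 0.2286] F [-1.6  2.4  1.3] M [ 0.638  0.336 -0.042] g 0.1145 30.0 j6 0.09 t 5.3
```

Emit:
move_arm --series '[{"grip":0,"xyz":[0,0,0],"angular":[0,0,-0.01]},{"grip":0,"xyz":[0,0,0],"angular":[0,0,-0.02]},{"grip":0,"xyz":[0,0,0],"angular":[0,0,-0.03]},{"grip":0,"xyz":[0,0,0],"angular":[0,0,-0.04]}]'

```text
time_s: 5.7
tcp_pos: [0.4793, 0.1663, 0.2286]
ee_rot: [[0.6, -0.8, -0.0], [-0.8, -0.6, -0.0], [0.0, 0.0, -1.0]]
wrist_force: [-1.0, 1.3, 2.9]
gripper_width: 0.114
gripper_force: 30.0
```

```bash
python3 -c "
from h import *
q()"
```

```text
yaw -53.11 tcp [0.4793 0.1663 0.2286] F [-1.   1.3  2.9] M [ 0.418  0.433 -0.091] g 0.1139 30.0 j6 -0.004 t 5.7
```

Emit:
move_arm --series '[{"grip":0,"xyz":[0,0,-0.3],"angular":[0,0,-0.01]},{"grip":0,"xyz":[0,0,-0.3],"angular":[0,0,-0.02]},{"grip":0,"xyz":[0,0,-0.3],"angular":[0,0,-0.03]},{"grip":0,"xyz":[0,0,-0.3],"angular":[0,0,-0.03]}]'

```text
time_s: 6.1
tcp_pos: [0.4793, 0.1664, 0.2286]
ee_rot: [[0.624, -0.782, -0.0], [-0.782, -0.624, -0.0], [0.0, 0.001, -1.0]]
wrist_force: [0.0, 1.2, 1.0]
gripper_width: 0.108
gripper_force: 30.0
```

```bash
python3 -c "
from h import *
q()"
```

```text
yaw -51.42 tcp [0.4793 0.1664 0.2286] F [0.  1.2 1. ] M [ 0.139  0.158 -0.079] g 0.1078 30.0 j6 0.091 t 6.1
```

Emit:
move_arm --series '[{"grip":0,"xyz":[0,0,0],"angular":[0,0,-0.01]},{"grip":0,"xyz":[0,0,0],"angular":[0,0,-0.02]},{"grip":0,"xyz":[0,0,0],"angular":[0,0,-0.03]},{"grip":0,"xyz":[0,0,0],"angular":[0,0,-0.03]}]'

```text
time_s: 6.5
tcp_pos: [0.4793, 0.1664, 0.2286]
ee_rot: [[0.647, -0.763, -0.0], [-0.763, -0.647, -0.0], [-0.0, 0.001, -1.0]]
wrist_force: [0.2, -0.6, -0.9]
gripper_width: 0.113
gripper_force: 30.0
```

```bash
python3 -c "
from h import *
q()"
```

```text
yaw -49.71 tcp [0.4793 0.1664 0.2286] F [ 0.2 -0.6 -0.9] M [ 0.015  0.043 -0.08 ] g 0.1126 30.0 j6 0.101 t 6.5
```

Emit:
move_arm --series '[{"grip":0,"xyz":[0,0,0],"angular":[0,0,-0.01]},{"grip":0,"xyz":[0,0,0],"angular":[0,0,-0.02]},{"grip":0,"xyz":[0,0,0],"angular":[0,0,-0.03]},{"grip":0,"xyz":[0,0,0],"angular":[0,0,-0.03]}]'

```text
time_s: 6.9
tcp_pos: [0.4792, 0.1664, 0.2286]
ee_rot: [[0.669, -0.743, -0.0], [-0.743, -0.669, -0.0], [-0.0, 0.0, -1.0]]
wrist_force: [0.3, -0.5, -1.2]
gripper_width: 0.117
gripper_force: 30.0
```

```bash
python3 -c "
from h import *
q()"
```

```text
yaw -47.99 tcp [0.4792 0.1664 0.2286] F [ 0.3 -0.5 -1.2] M [-0.035  0.116 -0.043] g 0.1167 30.0 j6 0.111 t 6.9
```

Emit:
move_arm --series '[{"grip":0,"xyz":[0,0,0],"angular":[0,0,-0.01]},{"grip":0,"xyz":[0,0,0],"angular":[0,0,-0.02]},{"grip":0,"xyz":[0,0,0],"angular":[0,0,-0.03]},{"grip":0,"xyz":[0,0,0],"angular":[0,0,-0.03]}]'

```text
time_s: 7.3
tcp_pos: [0.4792, 0.1665, 0.2287]
ee_rot: [[0.691, -0.723, -0.0], [-0.723, -0.691, -0.0], [-0.0, 0.0, -1.0]]
wrist_force: [0.2, 0.1, -2.0]
gripper_width: 0.115
gripper_force: 30.0
```

```bash
python3 -c "
from h import *
q()"
```

```text
yaw -46.27 tcp [0.4792 0.1665 0.2287] F [ 0.2  0.1 -2. ] M [ 0.067  0.119 -0.075] g 0.1149 30.0 j6 0.122 t 7.3
```

Emit:
move_arm --series '[{"grip":0,"xyz":[0,0,0],"angular":[0,0,-0.01]},{"grip":0,"xyz":[0,0,0],"angular":[0,0,-0.02]},{"grip":0,"xyz":[0,0,0],"angular":[0,0,-0.03]},{"grip":0,"xyz":[0,0,0],"angular":[0,0,-0.03]}]'

```text
time_s: 7.7
tcp_pos: [0.4792, 0.1665, 0.2287]
ee_rot: [[0.713, -0.701, -0.0], [-0.701, -0.713, -0.0], [-0.0, 0.0, -1.0]]
wrist_force: [-0.5, 0.4, -2.8]
gripper_width: 0.113
gripper_force: 30.0
```

```bash
python3 -c "
from h import *
q()"
```

```text
yaw -44.55 tcp [0.4792 0.1665 0.2287] F [-0.5  0.4 -2.8] M [ 0.11   0.217 -0.114] g 0.1134 30.0 j6 0.132 t 7.7
```

Emit:
move_arm --series '[{"grip":0,"xyz":[0,0,0.3],"angular":[0,0,-0.01]},{"grip":0,"xyz":[0,0,0.3],"angular":[0,0,-0.02]},{"grip":0,"xyz":[0,0,0.3],"angular":[0,0,-0.03]},{"grip":0,"xyz":[0,0,0.3],"angular":[0,0,-0.03]}]'

```text
time_s: 8.1
tcp_pos: [0.4793, 0.1665, 0.2286]
ee_rot: [[0.733, -0.68, -0.0], [-0.68, -0.733, -0.0], [-0.0, 0.0, -1.0]]
wrist_force: [-1.8, -0.1, -1.1]
gripper_width: 0.121
gripper_force: 30.0
```

```bash
python3 -c "
from h import *
q()"
```

```text
yaw -42.82 tcp [0.4793 0.1665 0.2286] F [-1.8 -0.1 -1.1] M [ 0.154  0.545 -0.052] g 0.1211 30.0 j6 0.116 t 8.1
```

Emit:
move_arm --series '[{"grip":0,"xyz":[0,0,0],"angular":[0,0,-0.01]},{"grip":0,"xyz":[0,0,0],"angular":[0,0,-0.02]},{"grip":0,"xyz":[0,0,0],"angular":[0,0,-0.03]},{"grip":0,"xyz":[0,0,0],"angular":[0,0,-0.03]}]'

```text
time_s: 8.5
tcp_pos: [0.4794, 0.1666, 0.2286]
ee_rot: [[0.754, -0.657, 0.0], [-0.657, -0.754, 0.0], [0.0, -0.0, -1.0]]
wrist_force: [-2.3, 1.1, -0.6]
gripper_width: 0.113
gripper_force: 30.0
```

```bash
python3 -c "
from h import *
q()"
```

```text
yaw -41.1 tcp [0.4794 0.1666 0.2286] F [-2.3  1.1 -0.6] M [ 0.118  0.592 -0.073] g 0.1131 30.0 j6 0.109 t 8.5
```

Emit:
move_arm --series '[{"grip":0,"xyz":[0,0,0],"angular":[0,0,-0.01]},{"grip":0,"xyz":[0,0,0],"angular":[0,0,-0.02]},{"grip":0,"xyz":[0,0,0],"angular":[0,0,-0.03]},{"grip":0,"xyz":[0,0,0],"angular":[0,0,-0.03]}]'

```text
time_s: 8.9
tcp_pos: [0.4795, 0.1666, 0.2287]
ee_rot: [[0.773, -0.635, 0.0], [-0.635, -0.773, 0.0], [0.0, -0.0, -1.0]]
wrist_force: [-1.1, 0.1, -0.8]
gripper_width: 0.109
gripper_force: 30.0
```

```bash
python3 -c "
from h import *
q()"
```

```text
yaw -39.39 tcp [0.4795 0.1666 0.2287] F [-1.1  0.1 -0.8] M [ 0.093  0.481 -0.095] g 0.1089 30.0 j6 0.105 t 8.9
```

Emit:
move_arm --series '[{"grip":0,"xyz":[0,0,0],"angular":[0,0,-0.01]},{"grip":0,"xyz":[0,0,0],"angular":[0,0,-0.02]},{"grip":0,"xyz":[0,0,0],"angular":[0,0,-0.03]},{"grip":0,"xyz":[0,0,0],"angular":[0,0,-0.03]}]'

```text
time_s: 9.3
tcp_pos: [0.4795, 0.1666, 0.2286]
ee_rot: [[0.792, -0.611, 0.0], [-0.611, -0.792, 0.0], [0.0, -0.0, -1.0]]
wrist_force: [-1.3, 0.4, 0.4]
gripper_width: 0.114
gripper_force: 30.0
```

```bash
python3 -c "
from h import *
q()"
```

```text
yaw -37.67 tcp [0.4795 0.1666 0.2286] F [-1.3  0.4  0.4] M [ 0.127  0.334 -0.045] g 0.1136 30.0 j6 0.103 t 9.3
```

Emit:
move_arm --series '[{"grip":0,"xyz":[0,0,0],"angular":[0,0,-0.01]},{"grip":0,"xyz":[0,0,0],"angular":[0,0,-0.02]},{"grip":0,"xyz":[0,0,0],"angular":[0,0,-0.03]},{"grip":0,"xyz":[0,0,0],"angular":[0,0,-0.03]}]'

```text
time_s: 9.7
tcp_pos: [0.4795, 0.1666, 0.2286]
ee_rot: [[0.81, -0.587, 0.0], [-0.587, -0.81, 0.0], [0.0, -0.0, -1.0]]
wrist_force: [-0.8, 0.3, -0.0]
gripper_width: 0.112
gripper_force: 30.0
```

```bash
python3 -c "
from h import *
q()"
```

```text
yaw -35.95 tcp [0.4795 0.1666 0.2286] F [-0.8  0.3 -0. ] M [ 0.13   0.218 -0.051] g 0.1124 30.0 j6 0.106 t 9.7
```

Emit:
move_arm --series '[{"grip":0,"xyz":[0,0,0],"angular":[0,0,-0.01]},{"grip":0,"xyz":[0,0,0],"angular":[0,0,-0.02]},{"grip":0,"xyz":[0,0,0],"angular":[0,0,-0.03]},{"grip":0,"xyz":[0,0,0],"angular":[0,0,-0.03]}]'

```text
time_s: 10.1
tcp_pos: [0.4796, 0.1667, 0.2286]
ee_rot: [[0.827, -0.563, 0.001], [-0.563, -0.827, 0.0], [0.0, -0.001, -1.0]]
wrist_force: [-0.0, 1.1, 0.4]
gripper_width: 0.113
gripper_force: 30.0
```

```bash
python3 -c "
from h import *
q()"
```

```text
yaw -34.23 tcp [0.4796 0.1667 0.2286] F [-0.   1.1  0.4] M [ 0.274  0.078 -0.153] g 0.113 30.0 j6 0.169 t 10.1
```

Emit:
move_arm --series '[{"grip":0,"xyz":[0,0,0],"angular":[0,0,-0.005]},{"grip":0,"xyz":[0,0,0],"angular":[0,0,-0.005]}]'

```text
time_s: 10.3
tcp_pos: [0.4796, 0.1668, 0.2286]
ee_rot: [[0.829, -0.559, 0.001], [-0.559, -0.829, 0.0], [0.0, -0.001, -1.0]]
wrist_force: [0.9, 0.1, -0.6]
gripper_width: 0.11
gripper_force: 30.0
```

```bash
python3 -c "
from h import *
q()"
```

```text
yaw -33.96 tcp [0.4796 0.1668 0.2286] F [ 0.9  0.1 -0.6] M [ 0.41  -0.013 -0.161] g 0.1104 30.0 j6 0.176 t 10.3
```

Emit:
move_arm --series '[{"grip":0,"xyz":[0,0,0],"angular":[0,0,-0.005]},{"grip":0,"xyz":[0,0,0],"angular":[0,0,-0.01]},{"grip":0,"xyz":[0,0,0],"angular":[0,0,-0.01]}]'

```text
time_s: 10.6
tcp_pos: [0.4796, 0.1668, 0.2286]
ee_rot: [[0.835, -0.55, 0.001], [-0.55, -0.835, 0.001], [0.0, -0.001, -1.0]]
wrist_force: [-0.3, 2.6, -0.2]
gripper_width: 0.11
gripper_force: 30.0
```

```bash
python3 -c "
from h import *
q()"
```

```text
yaw -33.38 tcp [0.4796 0.1668 0.2286] F [-0.3  2.6 -0.2] M [ 0.606 -0.142 -0.218] g 0.1102 30.0 j6 0.204 t 10.6
```

Emit:
move_arm --series '[{"grip":0,"xyz":[0,0,0],"angular":[0,0,-0.005]},{"grip":0,"xyz":[0,0,0],"angular":[0,0,-0.01]},{"grip":0,"xyz":[0,0,0],"angular":[0,0,-0.01]}]'

```text
time_s: 10.9
tcp_pos: [0.4796, 0.1669, 0.2287]
ee_rot: [[0.84, -0.542, 0.001], [-0.542, -0.84, 0.001], [0.0, -0.001, -1.0]]
wrist_force: [-0.0, 3.0, -0.3]
gripper_width: 0.113
gripper_force: 30.0
```

```bash
python3 -c "
from h import *
q()"
```

```text
yaw -32.81 tcp [0.4796 0.1669 0.2287] F [-0.   3.  -0.3] M [ 0.95  -0.263 -0.24 ] g 0.1132 30.0 j6 0.234 t 10.9
```

Emit:
move_arm --series '[{"grip":0,"xyz":[0,0,0],"angular":[0,0,0]},{"grip":0,"xyz":[0,0,0],"angular":[0,0,0]},{"grip":0,"xyz":[0,0,0],"angular":[0,0,0]},{"grip":0,"xyz":[0,0,0],"angular":[0,0,0]},{"grip":0,"xyz":[0,0,0],"angular":[0,0,0]},{"grip":0,"xyz":[0,0,0],"angular":[0,0,0]},{"grip":0,"xyz":[0,0,0],"angular":[0,0,0]},{"grip":0,"xyz":[0,0,0],"angular":[0,0,0]},{"grip":0,"xyz":[0,0,0],"angular":[0,0,0]},{"grip":0,"xyz":[0,0,0],"angular":[0,0,0]}]'

```text
time_s: 11.9
tcp_pos: [0.4796, 0.1668, 0.2286]
ee_rot: [[0.84, -0.542, 0.001], [-0.542, -0.84, 0.001], [0.0, -0.001, -1.0]]
wrist_force: [2.2, 4.9, -1.5]
gripper_width: 0.114
gripper_force: 30.0
```

```bash
python3 -c "
from h import *
q()"
```

```text
yaw -32.81 tcp [0.4796 0.1668 0.2286] F [ 2.2  4.9 -1.5] M [ 1.487 -0.621 -0.21 ] g 0.1136 30.0 j6 0.208 t 11.9
```

Emit:
move_arm --series '[{"grip":0,"xyz":[0,0,0],"angular":[0,0,0]},{"grip":0,"xyz":[0,0,0],"angular":[0,0,0]},{"grip":0,"xyz":[0,0,0],"angular":[0,0,0]},{"grip":0,"xyz":[0,0,0],"angular":[0,0,0]},{"grip":0,"xyz":[0,0,0],"angular":[0,0,0]},{"grip":0,"xyz":[0,0,0],"angular":[0,0,0]},{"grip":0,"xyz":[0,0,0],"angular":[0,0,0]},{"grip":0,"xyz":[0,0,0],"angular":[0,0,0]},{"grip":0,"xyz":[0,0,0],"angular":[0,0,0]},{"grip":0,"xyz":[0,0,0],"angular":[0,0,0]}]'

```text
time_s: 12.9
tcp_pos: [0.4796, 0.1668, 0.2287]
ee_rot: [[0.84, -0.542, 0.001], [-0.542, -0.84, 0.001], [0.0, -0.001, -1.0]]
wrist_force: [1.6, 4.3, -1.7]
gripper_width: 0.111
gripper_force: 30.0
```

```bash
python3 -c "
from h import *
q()"
```

```text
yaw -32.81 tcp [0.4796 0.1668 0.2287] F [ 1.6  4.3 -1.7] M [ 1.478 -0.656 -0.253] g 0.111 30.0 j6 0.208 t 12.9
```

Emit:
move_arm --series '[{"grip":0,"xyz":[0,0,0],"angular":[0,0,-0.005]},{"grip":0,"xyz":[0,0,0],"angular":[0,0,-0.01]},{"grip":0,"xyz":[0,0,0],"angular":[0,0,-0.015]},{"grip":0,"xyz":[0,0,0],"angular":[0,0,-0.02]},{"grip":0,"xyz":[0,0,0],"angular":[0,0,-0.02]},{"grip":0,"xyz":[0,0,0],"angular":[0,0,-0.02]}]'

```text
time_s: 13.5
tcp_pos: [0.4797, 0.1669, 0.2287]
ee_rot: [[0.851, -0.525, 0.001], [-0.525, -0.851, 0.001], [0.0, -0.001, -1.0]]
wrist_force: [2.2, 4.2, -1.0]
gripper_width: 0.112
gripper_force: 30.0
```

```bash
python3 -c "
from h import *
q()"
```

```text
yaw -31.69 tcp [0.4797 0.1669 0.2287] F [ 2.2  4.2 -1. ] M [ 1.534 -0.611 -0.339] g 0.1118 30.0 j6 0.294 t 13.5
```

Emit:
move_arm --series '[{"grip":0,"xyz":[0,0,0],"angular":[0,0,0]},{"grip":0,"xyz":[0,0,0],"angular":[0,0,0]},{"grip":0,"xyz":[0,0,0],"angular":[0,0,0]},{"grip":0,"xyz":[0,0,0],"angular":[0,0,0]},{"grip":0,"xyz":[0,0,0],"angular":[0,0,0]},{"grip":0,"xyz":[0,0,0],"angular":[0,0,0]},{"grip":0,"xyz":[0,0,0],"angular":[0,0,0]},{"grip":0,"xyz":[0,0,0],"angular":[0,0,0]},{"grip":0,"xyz":[0,0,0],"angular":[0,0,0]},{"grip":0,"xyz":[0,0,0],"angular":[0,0,0]}]'

```text
time_s: 14.5
tcp_pos: [0.4797, 0.1669, 0.2286]
ee_rot: [[0.851, -0.525, 0.001], [-0.525, -0.851, 0.001], [0.0, -0.001, -1.0]]
wrist_force: [1.4, 4.7, -1.3]
gripper_width: 0.113
gripper_force: 30.0
```

Emit:
move_arm --series '[{"grip":0,"xyz":[0,0,0],"angular":[0,0,0.02]},{"grip":0,"xyz":[0,0,0],"angular":[0,0,0.05]},{"grip":0,"xyz":[0,0,0],"angular":[0,0,0.06]},{"grip":0,"xyz":[0,0,0.7],"angular":[0,0,0.06]},{"grip":0,"xyz":[0,0,1.4],"angular":[0,0,0.06]},{"grip":0,"xyz":[0,0,2],"angular":[0,0,0.06]},{"grip":0,"xyz":[0,0,2],"angular":[0,0,0.06]},{"grip":0,"xyz":[0,0,2],"angular":[0,0,0.06]}]'

```text
time_s: 15.3
tcp_pos: [0.4796, 0.1666, 0.228]
ee_rot: [[0.819, -0.574, 0.001], [-0.574, -0.819, 0.0], [0.001, -0.001, -1.0]]
wrist_force: [-0.2, 4.6, 6.1]
gripper_width: 0.114
gripper_force: 30.0
```

```bash
python3 -c "
from h import *
q()"
```

```text
yaw -35.06 tcp [0.4796 0.1666 0.228 ] F [-0.2  4.6  6.1] M [ 1.216  0.155 -0.016] g 0.1136 30.0 j6 0.034 t 15.3
```

Emit:
move_arm --series '[{"grip":0,"xyz":[0,0,0.7],"angular":[0,0,0]},{"grip":0,"xyz":[0,0,1.4],"angular":[0,0,0]},{"grip":0,"xyz":[0,0,2.2],"angular":[0,0,0]},{"grip":0,"xyz":[0,0,3],"angular":[0,0,0]},{"grip":0,"xyz":[0,0,3],"angular":[0,0,0]},{"grip":0,"xyz":[0,0,3],"angular":[0,0,0]}]'

```text
time_s: 15.9
tcp_pos: [0.4797, 0.1666, 0.226]
ee_rot: [[0.819, -0.574, 0.002], [-0.574, -0.819, 0.0], [0.002, -0.001, -1.0]]
wrist_force: [-1.6, 5.0, 10.7]
gripper_width: 0.115
gripper_force: 30.0
```

```bash
python3 -c "
from h import *
q()"
```

```text
yaw -35.03 tcp [0.4797 0.1666 0.226 ] F [-1.6  5.  10.7] M [ 1.223  0.84  -0.095] g 0.1147 30.0 j6 0.01 t 15.9
```

Emit:
move_arm --series '[{"grip":0,"xyz":[-0.3,-0.4,0.6],"angular":[0,0,0]},{"grip":0,"xyz":[-0.3,-0.4,1.2],"angular":[0,0,0]},{"grip":0,"xyz":[-0.3,-0.4,1.8],"angular":[0,0,0]},{"grip":0,"xyz":[-0.3,-0.4,1.8],"angular":[0,0,0]},{"grip":0,"xyz":[-0.3,-0.4,1.8],"angular":[0,0,0]}]'

```text
time_s: 16.4
tcp_pos: [0.4797, 0.1667, 0.2249]
ee_rot: [[0.819, -0.574, 0.002], [-0.574, -0.819, -0.001], [0.002, -0.001, -1.0]]
wrist_force: [-3.2, 2.5, 14.0]
gripper_width: 0.113
gripper_force: 30.0
```

```bash
python3 -c "
from h import *
q()"
```

```text
yaw -35.02 tcp [0.4797 0.1667 0.2249] F [-3.2  2.5 14. ] M [0.776 1.042 0.025] g 0.1129 30.0 j6 -0.001 t 16.4
```

Emit:
move_arm --series '[{"grip":0,"xyz":[0,0,0],"angular":[0,0,-0.01]},{"grip":0,"xyz":[0,0,0],"angular":[0,0,-0.02]},{"grip":0,"xyz":[0,0,0],"angular":[0,0,-0.03]},{"grip":0,"xyz":[0,0,0],"angular":[0,0,-0.04]},{"grip":0,"xyz":[0,0,0],"angular":[0,0,-0.05]},{"grip":0,"xyz":[0,0,0],"angular":[0,0,-0.06]}]'

```text
time_s: 17.0
tcp_pos: [0.48, 0.1666, 0.225]
ee_rot: [[0.852, -0.524, 0.003], [-0.524, -0.852, -0.001], [0.003, -0.001, -1.0]]
wrist_force: [-2.0, 2.2, 13.9]
gripper_width: 0.108
gripper_force: 30.0
```

```bash
python3 -c "
from h import *
q()"
```

```text
yaw -31.58 tcp [0.48   0.1666 0.225 ] F [-2.   2.2 13.9] M [ 0.549  0.755 -0.09 ] g 0.1081 30.0 j6 0.03 t 17.0
```

Emit:
move_arm --series '[{"grip":0,"xyz":[0,0,0],"angular":[0,0,-0.015]},{"grip":0,"xyz":[0,0,0],"angular":[0,0,-0.03]},{"grip":0,"xyz":[0,0,0],"angular":[0,0,-0.045]},{"grip":0,"xyz":[0,0,0],"angular":[0,0,-0.06]}]'

```text
time_s: 17.4
tcp_pos: [0.4802, 0.1665, 0.225]
ee_rot: [[0.882, -0.471, 0.003], [-0.471, -0.882, -0.001], [0.003, -0.001, -1.0]]
wrist_force: [-1.5, 1.7, 13.9]
gripper_width: 0.112
gripper_force: 30.0
```

```bash
python3 -c "
from h import *
q()"
```

```text
yaw -28.12 tcp [0.4802 0.1665 0.225 ] F [-1.5  1.7 13.9] M [ 0.408  0.588 -0.096] g 0.1124 30.0 j6 -0.006 t 17.4
```

Emit:
move_arm --series '[{"grip":0,"xyz":[0,0,0],"angular":[0,0,-0.03]},{"grip":0,"xyz":[0,0,0],"angular":[0,0,-0.06]},{"grip":0,"xyz":[0,0,0],"angular":[0,0,-0.09]},{"grip":0,"xyz":[0,0,0],"angular":[0,0,-0.12]},{"grip":0,"xyz":[0,0,0],"angular":[0,0,-0.15]},{"grip":0,"xyz":[0,0,0],"angular":[0,0,-0.18]},{"grip":0,"xyz":[0,0,0],"angular":[0,0,-0.21]},{"grip":0,"xyz":[0,0,0],"angular":[0,0,-0.24]}]'

```text
time_s: 18.2
tcp_pos: [0.4806, 0.1665, 0.2252]
ee_rot: [[0.969, -0.248, 0.004], [-0.248, -0.969, -0.001], [0.004, -0.0, -1.0]]
wrist_force: [-0.3, 0.9, 12.5]
gripper_width: 0.109
gripper_force: 30.0
```

```bash
python3 -c "
from h import *
q()"
```

```text
yaw -14.33 tcp [0.4806 0.1665 0.2252] F [-0.3  0.9 12.5] M [ 0.256  0.248 -0.034] g 0.1087 30.0 j6 -0.113 t 18.2
```

Emit:
move_arm --series '[{"grip":0,"xyz":[0,0,0.5],"angular":[0,0,-0.03]},{"grip":0,"xyz":[0,0,0.6],"angular":[0,0,-0.06]},{"grip":0,"xyz":[0,0,0.6],"angular":[0,0,-0.09]},{"grip":0,"xyz":[0,0,0.6],"angular":[0,0,-0.12]},{"grip":0,"xyz":[0,0,0.6],"angular":[0,0,-0.15]},{"grip":0,"xyz":[0,0,0.6],"angular":[0,0,-0.18]},{"grip":0,"xyz":[0,0,0.6],"angular":[0,0,-0.21]},{"grip":0,"xyz":[0,0,0.6],"angular":[0,0,-0.24]},{"grip":0,"xyz":[0,0,0.6],"angular":[0,0,-0.26]}]'

```text
time_s: 19.1
tcp_pos: [0.4809, 0.1665, 0.2249]
ee_rot: [[1.0, 0.01, 0.005], [0.01, -1.0, -0.001], [0.005, 0.001, -1.0]]
wrist_force: [0.1, 0.1, 13.3]
gripper_width: 0.112
gripper_force: 30.0
```

```bash
python3 -c "
from h import *
q()"
```

```text
yaw 0.56 tcp [0.4809 0.1665 0.2249] F [ 0.1  0.1 13.3] M [ 0.257  0.15  -0.105] g 0.1116 30.0 j6 -0.011 t 19.1
```

Emit:
move_arm --series '[{"grip":0,"xyz":[0,0,-2],"angular":[0,0,-0.02]},{"grip":0,"xyz":[0,0,-4],"angular":[0,0,-0.04]},{"grip":0,"xyz":[0,0,-6],"angular":[0,0,-0.06]},{"grip":0,"xyz":[0,0,-7],"angular":[0,0,-0.08]},{"grip":0,"xyz":[0,0,-7],"angular":[0,0,-0.1]},{"grip":0,"xyz":[0,0,-7],"angular":[0,0,-0.12]},{"grip":0,"xyz":[0,0,-7],"angular":[0,0,-0.12]}]'

```text
time_s: 19.8
tcp_pos: [0.4798, 0.1669, 0.2286]
ee_rot: [[0.992, 0.128, 0.001], [0.128, -0.992, -0.0], [0.001, 0.0, -1.0]]
wrist_force: [4.0, 1.0, 4.8]
gripper_width: 0.114
gripper_force: 30.0
```

```bash
python3 -c "
from h import *
q()"
```

```text
yaw 7.34 tcp [0.4798 0.1669 0.2286] F [4.  1.  4.8] M [ 0.011 -1.382 -0.059] g 0.1144 30.0 j6 0.1 t 19.8
```

Emit:
move_arm --series '[{"grip":0,"xyz":[0,0,-1],"angular":[0,0,-0.015]},{"grip":0,"xyz":[0,0,-1],"angular":[0,0,-0.03]},{"grip":0,"xyz":[0,0,-1],"angular":[0,0,-0.045]},{"grip":0,"xyz":[0,0,-1],"angular":[0,0,-0.06]},{"grip":0,"xyz":[0,0,-1],"angular":[0,0,-0.075]}]'

```text
time_s: 20.3
tcp_pos: [0.4794, 0.1672, 0.2292]
ee_rot: [[0.979, 0.202, 0.0], [0.202, -0.979, 0.0], [0.0, -0.0, -1.0]]
wrist_force: [4.1, 1.4, 4.6]
gripper_width: 0.112
gripper_force: 30.0
```

```bash
python3 -c "
from h import *
q()"
```

```text
yaw 11.66 tcp [0.4794 0.1672 0.2292] F [4.1 1.4 4.6] M [ 0.506 -1.342 -0.12 ] g 0.1121 30.0 j6 0.014 t 20.3
```

Emit:
move_arm --series '[{"grip":0,"xyz":[0,0,-0.5],"angular":[0,0,-0.015]},{"grip":0,"xyz":[0,0,-1],"angular":[0,0,-0.03]},{"grip":0,"xyz":[0,0,-1.5],"angular":[0,0,-0.045]},{"grip":0,"xyz":[0,0,-1.5],"angular":[0,0,-0.05]},{"grip":0,"xyz":[0,0,-1.5],"angular":[0,0,-0.05]}]'

```text
time_s: 20.8
tcp_pos: [0.4794, 0.1673, 0.23]
ee_rot: [[0.968, 0.25, -0.0], [0.25, -0.968, 0.001], [-0.0, -0.001, -1.0]]
wrist_force: [4.6, 2.6, -0.2]
gripper_width: 0.112
gripper_force: 30.0
```

```bash
python3 -c "
from h import *
q()"
```

```text
yaw 14.48 tcp [0.4794 0.1673 0.23  ] F [ 4.6  2.6 -0.2] M [ 0.587 -1.801 -0.126] g 0.1125 30.0 j6 0.135 t 20.8
```

Emit:
move_arm --series '[{"grip":0,"xyz":[0,0,-1],"angular":[0,0,0]},{"grip":0,"xyz":[0,0,-2],"angular":[0,0,0]},{"grip":0,"xyz":[0,0,-3],"angular":[0,0,0]},{"grip":0,"xyz":[0,0,-3],"angular":[0,0,0]}]'

```text
time_s: 21.2
tcp_pos: [0.479, 0.1676, 0.2319]
ee_rot: [[0.968, 0.25, -0.002], [0.25, -0.968, 0.001], [-0.001, -0.001, -1.0]]
wrist_force: [5.9, 3.6, -4.0]
gripper_width: 0.112
gripper_force: 30.0
```

```bash
python3 -c "
from h import *
q()"
```

```text
yaw 14.46 tcp [0.479  0.1676 0.2319] F [ 5.9  3.6 -4. ] M [ 1.064 -1.978  0.009] g 0.1116 30.0 j6 0.03 t 21.2
```

Emit:
move_arm --series '[{"grip":0,"xyz":[0.5,-0.2,0],"angular":[0,0,-0.02]},{"grip":0,"xyz":[0.9,-0.3,0],"angular":[0,0,-0.04]},{"grip":0,"xyz":[0.9,-0.3,-1],"angular":[0,0,-0.04]},{"grip":0,"xyz":[0.9,-0.3,-2],"angular":[0,0,-0.04]},{"grip":0,"xyz":[0.9,-0.3,-2],"angular":[0,0,-0.04]}]'

```text
time_s: 21.7
tcp_pos: [0.4785, 0.1671, 0.234]
ee_rot: [[0.958, 0.288, -0.005], [0.288, -0.958, -0.002], [-0.005, 0.0, -1.0]]
wrist_force: [0.2, 1.1, 0.4]
gripper_width: 0.112
gripper_force: 30.0
```

```bash
python3 -c "
from h import *
q()"
```

```text
yaw 16.75 tcp [0.4785 0.1671 0.234 ] F [0.2 1.1 0.4] M [ 0.515 -0.191 -0.038] g 0.1122 30.0 j6 -0.026 t 21.7
```

Emit:
move_arm --series '[{"grip":0,"xyz":[1,0,-3],"angular":[0,0,0]},{"grip":0,"xyz":[1,0,-8],"angular":[0,0,0]},{"grip":0,"xyz":[1,0,-18],"angular":[0,0,0]},{"grip":0,"xyz":[1,0,-35],"angular":[0,0,0]},{"grip":0,"xyz":[1,0,-55],"angular":[0,0,0]},{"grip":0,"xyz":[1,0,-75],"angular":[0,0,0]},{"grip":0,"xyz":[1,0,-85],"angular":[0,0,0]},{"grip":0,"xyz":[1,0,-85],"angular":[0,0,0]}]'

```text
time_s: 22.5
tcp_pos: [0.4814, 0.168, 0.3224]
ee_rot: [[0.958, 0.288, 0.003], [0.288, -0.958, 0.002], [0.003, -0.001, -1.0]]
wrist_force: [0.5, -0.2, -1.6]
gripper_width: 0.115
gripper_force: 30.0
```

```bash
python3 - <<'E'
from h import *
go([.54,-.179,.32],0)
s=r.capture("scene")
cv2.imwrite("pics/s3.png",cv2.resize(s["img"][110:260,210:430],None,fx=3.5,fy=3.5,interpolation=cv2.INTER_CUBIC)[:,:,::-1])
E
```

```text
t 22.5 tcp [0.4814 0.168  0.3224] yaw 16.74 z [ 0.0025  0.0018 -1.    ] j [ 37.5   7.9  -8.1   0.  -73.8  69.2] F [ 0.52 -0.22 -1.59] M [ 0.008 -0.024 -0.021] g 0.115 29.97951328754425
shift [-43.8 349.2   1.9] turn 0.292
```

View pics/s3.png

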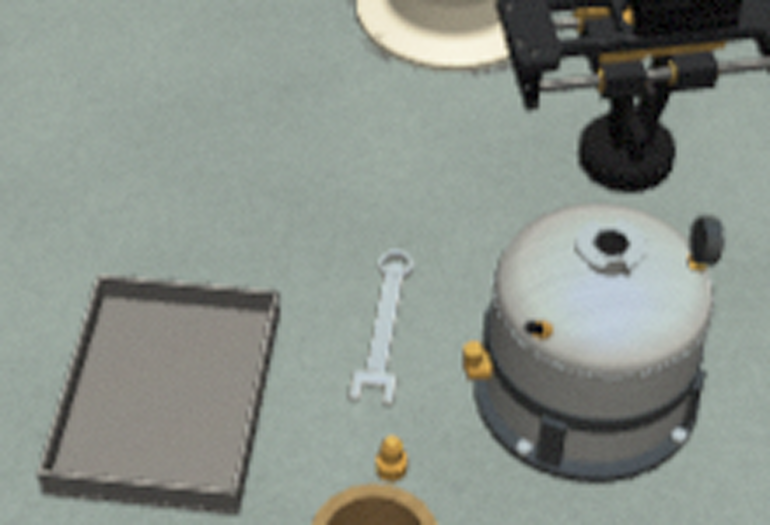

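The cap is off and held at about crop (628,150), with the bare neck visible at (610,245). The wrench and nozzle are where they were. The tray centre is about (0.5405,-0.179), so I'll carry the cap there.

Emit:
move_arm --series '[{"grip":0,"xyz":[-2,15,0],"angular":[0,0,0]},{"grip":0,"xyz":[-6,50,0],"angular":[0,0,0]},{"grip":0,"xyz":[-12,94,0],"angular":[0,0,0]},{"grip":0,"xyz":[-17,139,0],"angular":[0,0,0]},{"grip":0,"xyz":[-23,184,0],"angular":[0,0,0]},{"grip":0,"xyz":[-29,229,0],"angular":[0,0,0]},{"grip":0,"xyz":[-34,274,0],"angular":[0,0,0]},{"grip":0,"xyz":[-40,317,0],"angular":[0,0,0]},{"grip":0,"xyz":[-44,349,0],"angular":[0,0,0]},{"grip":0,"xyz":[-44,349,0],"angular":[0,0,0]}]'

```text
time_s: 23.55
tcp_pos: [0.5387, -0.183, 0.3185]
ee_rot: [[0.959, 0.283, -0.004], [0.283, -0.959, -0.0], [-0.004, -0.001, -1.0]]
wrist_force: [-1.4, 0.3, -1.2]
gripper_width: 0.11
gripper_force: 30.0
```

Emit:
move_arm --series '[{"grip":0,"xyz":[0,0,20],"angular":[0,0,0]},{"grip":0,"xyz":[0,0,55],"angular":[0,0,0]},{"grip":0,"xyz":[0,0,95],"angular":[0,0,0]},{"grip":0,"xyz":[0,0,135],"angular":[0,0,0]},{"grip":0,"xyz":[0,0,170],"angular":[0,0,0]},{"grip":0,"xyz":[0,0,200],"angular":[0,0,0]},{"grip":0,"xyz":[0,0,220],"angular":[0,0,0]},{"grip":0,"xyz":[0,0,230],"angular":[0,0,0]},{"grip":0,"xyz":[0,0,230],"angular":[0,0,0]},{"grip":0,"xyz":[0,0,230],"angular":[0,0,0]}]'

```text
time_s: 24.55
tcp_pos: [0.54, -0.1791, 0.0914]
ee_rot: [[0.957, 0.289, 0.001], [0.289, -0.957, -0.0], [0.001, 0.001, -1.0]]
wrist_force: [0.0, -0.7, -1.8]
gripper_width: 0.113
gripper_force: 30.0
```

```bash
python3 - <<'E'
from h import *
go([.5405,-.179,.053],16.7)
s=r.capture("scene")
cv2.imwrite("pics/s4.png",cv2.resize(s["img"][130:280,200:350],None,fx=4,fy=4,interpolation=cv2.INTER_CUBIC)[:,:,::-1])
E
```

```text
t 24.55 tcp [ 0.54   -0.1791  0.0914] yaw 16.77 z [ 1.1e-03 -4.0e-04 -1.0e+00] j [ -2.   25.8 -18.9   0.  -45.3 108.8] F [ 0.03 -0.74 -1.79] M [-0.067 -0.054 -0.048] g 0.113 29.979646503925323
shift [ 0.5  0.  38.4] turn 0.001
```

View pics/s4.png

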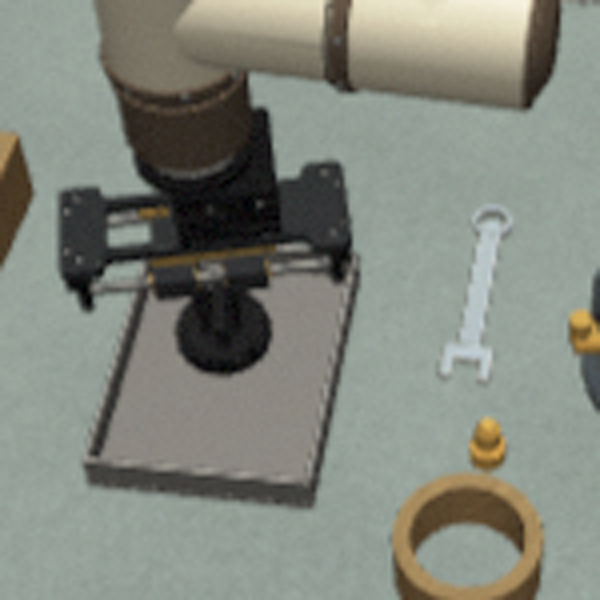

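The cap hangs level over the middle of the tray, at crop (224,330), with clear space around it. I'll lower it slowly.

Emit:
move_arm --series '[{"grip":0,"xyz":[0,0,8],"angular":[0,0,0]},{"grip":0,"xyz":[0,0,16],"angular":[0,0,0]},{"grip":0,"xyz":[0,0,23],"angular":[0,0,0]},{"grip":0,"xyz":[0,0,28],"angular":[0,0,0]},{"grip":0,"xyz":[0,0,31],"angular":[0,0,0]},{"grip":0,"xyz":[0,0,34],"angular":[0,0,0]},{"grip":0,"xyz":[0,0,36],"angular":[0,0,0]},{"grip":0,"xyz":[0,0,37],"angular":[0,0,0]},{"grip":0,"xyz":[0,0,37.5],"angular":[0,0,0]},{"grip":0,"xyz":[0,0,37.5],"angular":[0,0,0]}]'

```text
time_s: 25.6
tcp_pos: [0.5396, -0.179, 0.0532]
ee_rot: [[0.958, 0.288, 0.0], [0.288, -0.958, -0.0], [0.0, 0.0, -1.0]]
wrist_force: [0.7, -1.5, -1.5]
gripper_width: 0.113
gripper_force: 30.0
```

```bash
python3 -c "
from h import *
q()"
```

```text
yaw 16.74 tcp [ 0.5396 -0.179   0.0532] F [ 0.7 -1.5 -1.5] M [-0.008 -0.036 -0.012] g 0.1131 30.0 j6 0.0 t 25.6
```

Emit:
move_arm --series '[{"grip":0,"xyz":[0,0,0.7],"angular":[0,0,0]},{"grip":0,"xyz":[0,0,1.4],"angular":[0,0,0]},{"grip":0,"xyz":[0,0,2],"angular":[0,0,0]},{"grip":0,"xyz":[0,0,2],"angular":[0,0,0]}]'

```text
time_s: 26.0
tcp_pos: [0.5397, -0.179, 0.0526]
ee_rot: [[0.957, 0.289, 0.001], [0.289, -0.957, -0.0], [0.001, 0.0, -1.0]]
wrist_force: [-2.8, 1.9, 6.6]
gripper_width: 0.108
gripper_force: 30.0
```

```bash
python3 -c "
from h import *
q()"
```

```text
yaw 16.77 tcp [ 0.5397 -0.179   0.0526] F [-2.8  1.9  6.6] M [ 0.427  0.733 -0.008] g 0.1082 30.0 j6 0.017 t 26.0
```

Emit:
move_arm --series '[{"grip":0,"xyz":[0,0,-1.2],"angular":[0,0,0]},{"grip":0.4,"xyz":[0,0,-1.2],"angular":[0,0,0]},{"grip":0.4,"xyz":[0,0,-1.2],"angular":[0,0,0]},{"grip":0.4,"xyz":[0,0,-1.2],"angular":[0,0,0]},{"grip":0.4,"xyz":[0,0,-1.2],"angular":[0,0,0]},{"grip":0.4,"xyz":[0,0,-1.2],"angular":[0,0,0]},{"grip":0.4,"xyz":[0,0,-1.2],"angular":[0,0,0]},{"grip":0.4,"xyz":[0,0,-1.2],"angular":[0,0,0]}]'

```text
time_s: 26.8
tcp_pos: [0.5395, -0.179, 0.0523]
ee_rot: [[0.958, 0.288, -0.0], [0.288, -0.958, 0.0], [-0.0, -0.0, -1.0]]
wrist_force: [0.3, -0.8, -1.4]
gripper_width: 0.397
gripper_force: 0.0
```

Emit:
move_arm --series '[{"grip":0.4,"xyz":[0,0,-5],"angular":[0,0,0]},{"grip":0.4,"xyz":[0,0,-15],"angular":[0,0,0]},{"grip":0.4,"xyz":[0,0,-40],"angular":[0,0,0]},{"grip":0.4,"xyz":[0,0,-80],"angular":[0,0,0]},{"grip":0.4,"xyz":[0,0,-120],"angular":[0,0,0]},{"grip":0.4,"xyz":[0,0,-160],"angular":[0,0,0]},{"grip":0.4,"xyz":[0,0,-200],"angular":[0,0,0]},{"grip":0.4,"xyz":[0,0,-200],"angular":[0,0,0]},{"grip":0.4,"xyz":[0,0,-200],"angular":[0,0,0]}]'

```text
time_s: 27.7
tcp_pos: [0.5397, -0.1789, 0.2543]
ee_rot: [[0.958, 0.288, 0.004], [0.288, -0.958, 0.0], [0.004, 0.001, -1.0]]
wrist_force: [-0.2, -0.2, -0.4]
gripper_width: 0.401
gripper_force: 0.0
```

```bash
python3 - <<'E'
from h import *
q()
s=r.capture("scene")
cv2.imwrite("pics/s5.png",cv2.resize(s["img"][130:280,200:350],None,fx=4,fy=4,interpolation=cv2.INTER_CUBIC)[:,:,::-1])
E
```

```text
yaw 16.73 tcp [ 0.5397 -0.1789  0.2543] F [-0.2 -0.2 -0.4] M [-0.061  0.05   0.044] g 0.401 0.0 j6 -0.002 t 27.7
```

View pics/s5.png

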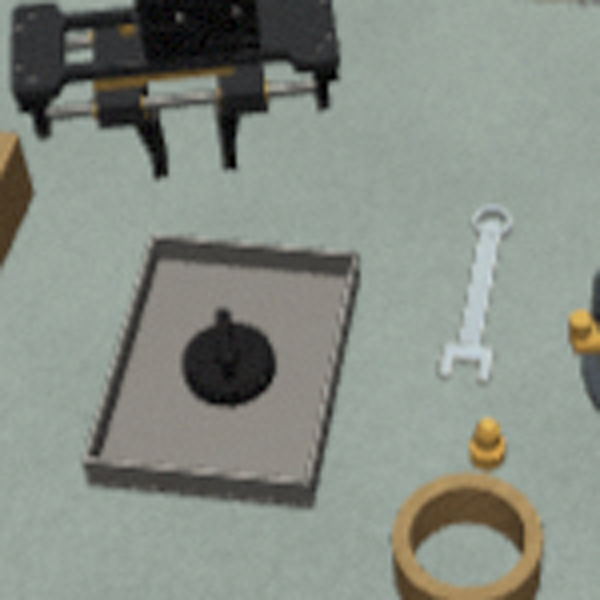

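The cap stands wing up in the middle of the tray at crop (229,363). The gripper is clear and the bystanders in view haven't moved.

```bash
python3 -c "
from station import r
print(r.finish_job())"
```

```text
the job is handed in; nothing more can be done
None
```

The cap was held against the first stop for over 3 s, then pressed, freed and set down wing up in the middle of the drip tray; I've handed the job in at about 28 s, but no verdict was shown.

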